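Assemble a model tower and turret for the crib village

ROBOT

A 6-joint arm with a two-finger parallel gripper is mounted at the origin on the work surface. World frame = base frame: x ahead of the robot, y to its left, z up, the work surface at z = 0. Lengths are in mm, angles in rad, forces in N, time in s.
With the tool pointing down it reaches from about 300 to 950 mm from the base axis. Payload 3.1 kg.
Tool frame: the origin (TCP) lies midway between the tips of the shut fingers; the grasp point (between the pads) lies 19 mm behind it; z points along the fingers, y is the line along which they close (so a half turn about z gives the same grasp; the last joint's range is limited). The gripper opens to 85 mm and grips with 20 to 120 N. Pads are 22 mm wide; open, the fingers measure 114 mm over their backs; the gripper's body (76 mm by 85 mm) begins 54 mm behind the grasp point. The pads swing forward as they close: fully open they stand 13 mm farther back than shut.
Start: joints at [1.097, 0.308, 1.634, -0, 1.2, -0.07], TCP at [245.598, 574.729, 231.272] pointing down, gripper open.
Joint ranges: [-3.06, 3.06], [-0.79, 1.96], [0.05, 2.63], [-1.19, 4.34], [0.05, 2.64], [-2.94, 2.94]. Speed limits (rad/s): [2.79, 2.79, 3.14, 3.14, 3.14, 3.14].

INTERFACE

Orientations are given as a 3x3 rotation matrix whose columns are the frame's x, y, z axes.
In Python, from plant import bot, eyes gives the robot as it stands. The module is installed in compiled form; this text tells all that it offers. Calls block until the motion is done:
- bot.goto(position, orientation): joint-space move of the TCP to a pose.
- bot.move_straight(position, attitude=None, speed=150, stop_force=None): straight line of the TCP; attitude=None keeps the orientation; speed is the mean speed in mm/s. With stop_force (N) it stops when the force on the tool has changed by that much, and returns True; else False.
- bot.set_joints(angles): joint-space move.
- bot.set_gripper(opening): finger opening in mm; the grip force is fixed at half the most; returns when the fingers have stopped.
- bot.sleep(seconds).
- bot.inverse_kinematics(position, orientation): joint angles nearest the present ones, or None.
- eyes.read_camera(name): name is "scene" or "top"; returns the picture (480x640x3 uint8, red, green, blue); there is no depth.
- eyes.camera_params(name): a dict with "K" (3x3 intrinsics, pixels), "cam_to_world" (4x4, takes a point from camera to world coordinates). Camera axes: x right, y down, z forward; pixel columns grow to the right and rows downward; lengths in mm; the calibration is good to about 2 mm. A picture is of the moment at which its call begins. camera_params takes no time and is no camera call.
A pose or a line that the arm cannot do raises bot.PlanningError and nothing moves.
- bot.job_done(): hands the job in; it is judged then, once.
Readings, each from a call of its own:
- bot.get_t(): time.
- bot.get_joint_pos(): joint angles.
- bot.get_qd(): joint speeds.
- bot.get_joint_efforts(): joint torques, N m.
- bot.get_eef_pos(): TCP position.
- bot.get_tcp_rot(): TCP orientation.
- bot.get_force(): force on the tool from outside, world axes, zero at the start.
- bot.get_wrist_torque(): the same for the moment, N m.
- bot.get_grip_width(): finger opening in mm.
- bot.get_grip_force(): force on a finger pad.
Only numpy, scipy, OpenCV 4.12 (cv2) and the standard library are available. Lean on these libraries where they do the work, as an engineer would, in place of code of your own. Each camera call takes 0.05 s, during which the arm holds its last target. There are 200 camera calls.

TASK

Put together the two model buildings. First build the square tower on the square plinth, from the bottom up: the large storey, the small storey, then the pyramid roof, each centred and square with what is under it; when it is finished, build the round turret on the round plinth: the drum, then the dome, each centred. Let go of each piece once it stands level in its place before you take the next, leave both buildings standing, and do not disturb the coffee cup, the shepherd or the camel.

Things in the scene. Friction and masses are not known exactly. Their poses are not given: they have to be found in the camera images.
- square_plinth: Square plywood plate, 90 x 90 mm, 20 mm thick, screwed to the bench; base of the tower. Origin: centre of the underside; z up, x and y square to its sides.
- round_plinth: Round plywood disc, 90 mm diameter, 20 mm thick, screwed to the bench; base of the turret. Origin: centre of the underside; z up.
- large_storey: Loose plaster block, 62 x 62 mm and 60 mm high, flat sides, flat plain top, two dark painted arches on each side; the larger of two square storeys. About 0.16 kg. Origin: centre of the underside; z up, x and y square to its sides.
- small_storey: Loose plaster block, 46 x 46 mm and 40 mm high, flat sides, flat plain top, one dark painted arch on each side; the smaller of two square storeys. About 0.08 kg. Origin: centre of the underside; z up, x and y square to its sides.
- pyramid_roof: Loose terracotta square roof with a flat underside: an upright eaves band 54 x 54 mm and 22 mm high (grip it there), above it a four-sided pyramid and a small brass ball, 56 mm high in all. About 0.07 kg. Origin: centre of the underside; z up, x and y square to the sides of the band.
- drum: Loose round plaster drum, solid, 56 mm diameter, 50 mm high, flat plain top, eight dark painted arches round it. About 0.12 kg. Origin: centre of the underside; z up.
- dome: Loose terracotta round dome with a flat underside: an upright band 62 mm diameter and 22 mm high (grip it there), above it the dome and a small brass ball, 56 mm high in all. About 0.07 kg. Origin: centre of the underside; z up.
- coffee_cup: Bystander: small orange coffee cup, 62 mm diameter at the rim, 60 mm high, loose. Origin: centre of the underside; z up.
- shepherd: Bystander: standing shepherd figurine in a grey cloak and dark hat, 46 mm diameter, 94 mm high, loose. Origin: centre of the underside; z up.
- camel: Bystander: small wooden camel on a 50 x 30 mm base, 67 mm high and 75 mm long, loose. Origin: centre of the underside; z up.
There are look-alikes about, which are no part of the job. Leave any orange or pink look-alike of the round_plinth alone. Leave any pink or turquoise look-alike of the drum alone.

How it is judged (in metres and radians):
On the way, in this order (a step that is already met when the one before it is completed fails the run):
1. the large storey stands on the square plinth and is let go (horizontal distance between large_storey and square_plinth below 0.01 m and z of large_storey in the frame of square_plinth between 0.016 and 0.024 m and angle between large_storey's own z axis and vertical below 0.08 rad and (angle between the x axis of large_storey and the x axis of square_plinth, either way round below 0.2 rad or angle between the x axis of large_storey and the y axis of square_plinth, either way round below 0.2 rad) and contact force between the fingers and large_storey below 0.2 N), for 0.2 s.
2. the small storey stands on the large one and is let go (horizontal distance between small_storey and large_storey below 0.008 m and z of small_storey in the frame of large_storey between 0.056 and 0.064 m and angle between small_storey's own z axis and vertical below 0.08 rad and (angle between the x axis of small_storey and the x axis of large_storey, either way round below 0.2 rad or angle between the x axis of small_storey and the y axis of large_storey, either way round below 0.2 rad) and contact force between the fingers and small_storey below 0.2 N), for 0.2 s.
3. the pyramid roof is on the small storey and is let go (horizontal distance between pyramid_roof and small_storey below 0.008 m and z of pyramid_roof in the frame of small_storey between 0.036 and 0.044 m and angle between pyramid_roof's own z axis and vertical below 0.08 rad and (angle between the x axis of pyramid_roof and the x axis of small_storey, either way round below 0.2 rad or angle between the x axis of pyramid_roof and the y axis of small_storey, either way round below 0.2 rad) and contact force between the fingers and pyramid_roof below 0.2 N), for 0.2 s.
4. the drum stands on the round plinth and is let go (horizontal distance between drum and round_plinth below 0.01 m and z of drum in the frame of round_plinth between 0.016 and 0.024 m and angle between drum's own z axis and vertical below 0.08 rad and contact force between the fingers and drum below 0.2 N), for 0.2 s.
5. the dome is on the drum and is let go (horizontal distance between dome and drum below 0.008 m and z of dome in the frame of drum between 0.046 and 0.054 m and angle between dome's own z axis and vertical below 0.08 rad and contact force between the fingers and dome below 0.2 N), for 0.2 s.
At the end, for the whole second after the job is handed in: Large storey on square plinth, small storey on it, pyramid roof on that, square within 0.2 rad; drum on round plinth, dome on drum. Centres within 10 mm on the plinths and 8 mm elsewhere, seated within 4 mm, level within 0.08 rad, at rest (horizontal distance between large_storey and square_plinth below 0.01 m and z of large_storey in the frame of square_plinth between 0.016 and 0.024 m and angle between each of large_storey, small_storey, pyramid_roof, drum, dome's own z axis and vertical below 0.08 rad and (angle between the x axis of large_storey and the x axis of square_plinth, either way round below 0.2 rad or angle between the x axis of large_storey and the y axis of square_plinth, either way round below 0.2 rad) and linear speed of each of large_storey, small_storey, pyramid_roof, drum, dome below 0.02 m/s and angular speed of each of large_storey, small_storey, pyramid_roof, drum, dome below 0.2 rad/s and horizontal distance between small_storey and large_storey below 0.008 m and z of small_storey in the frame of large_storey between 0.056 and 0.064 m and (angle between the x axis of small_storey and the x axis of large_storey, either way round below 0.2 rad or angle between the x axis of small_storey and the y axis of large_storey, either way round below 0.2 rad) and horizontal distance between pyramid_roof and small_storey below 0.008 m and z of pyramid_roof in the frame of small_storey between 0.036 and 0.044 m and (angle between the x axis of pyramid_roof and the x axis of small_storey, either way round below 0.2 rad or angle between the x axis of pyramid_roof and the y axis of small_storey, either way round below 0.2 rad) and horizontal distance between drum and round_plinth below 0.01 m and z of drum in the frame of round_plinth between 0.016 and 0.024 m and horizontal distance between dome and drum below 0.008 m and z of dome in the frame of drum between 0.046 and 0.054 m); the robot touches nothing.
It fails at once if the coffee cup is pushed more than 30 mm or knocked over (distance of coffee_cup from where it was at the start of the episode above 0.03 m or angle between coffee_cup's own z axis and vertical above 0.5 rad).
It fails at once if the shepherd is pushed more than 30 mm or knocked over (distance of shepherd from where it was at the start of the episode above 0.03 m or angle between shepherd's own z axis and vertical above 0.5 rad).
It fails at once if the camel is pushed more than 30 mm or knocked over (distance of camel from where it was at the start of the episode above 0.03 m or angle between camel's own z axis and vertical above 0.5 rad).
It also fails if it takes over 136 s, if anything falls off the work surface, if the arm or the gripper's body presses on something with over 40 N, if the wrist force passes 120 N, or if a joint passes its speed limit or range.

## Working session

There is one attempt and no reset: what is moved stays moved. The work goes in short steps, each a Python script; the robot and the scene stay as the last script left them, time stands still between calls to the robot, and variables do not carry over. Pictures are saved under pics/ and viewed, at most 14 in all, crops included, and the job is handed in when it is done.

```bash
mkdir -p pics; python3 - <<'E'
from plant import bot, eyes
import cv2, numpy as np
for n in("scene","top"):
    im=eyes.read_camera(n); cv2.imwrite(f"pics/{n}0.png",im[:,:,::-1])
    p=eyes.camera_params(n); print(n,p["K"],np.round(p["cam_to_world"],3))
print(bot.get_t())
E
```

```text
scene [[451.43957684   0.         320.19931391]
 [  0.         451.43957684 238.26116831]
 [  0.           0.           1.        ]] [[-7.85000e-01  5.22000e-01 -3.32000e-01  8.81445e+02]
 [ 6.19000e-01  6.70000e-01 -4.11000e-01  4.41601e+02]
 [ 8.00000e-03 -5.28000e-01 -8.49000e-01  9.29518e+02]
 [ 0.00000e+00  0.00000e+00  0.00000e+00  1.00000e+00]]
top [[439.64856686   0.         311.40786732]
 [  0.         439.64856686 240.93401721]
 [  0.           0.           1.        ]] [[-1.00000e-03 -9.97000e-01  8.30000e-02  4.70916e+02]
 [-1.00000e+00  1.00000e-03 -3.00000e-03  1.10920e+01]
 [ 3.00000e-03 -8.30000e-02 -9.97000e-01  8.77491e+02]
 [ 0.00000e+00  0.00000e+00  0.00000e+00  1.00000e+00]]
0.1
```

View pics/scene0.png

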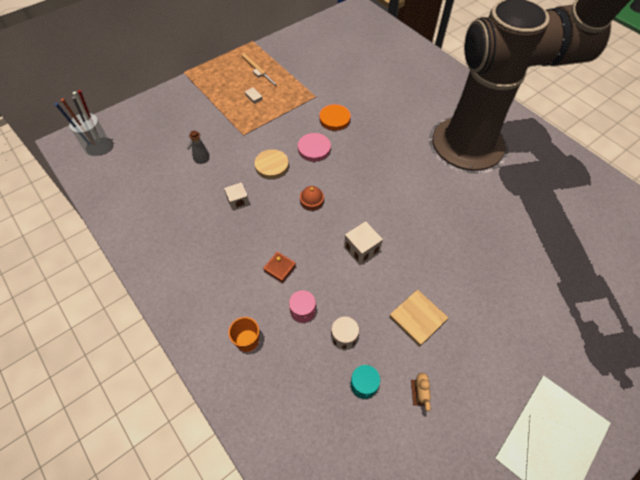

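View pics/top0.png

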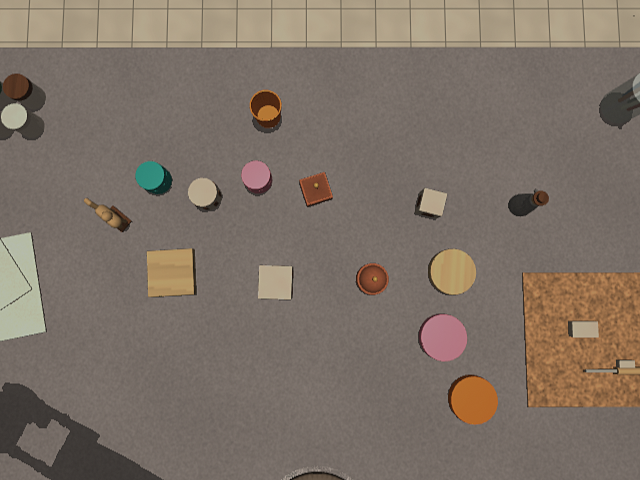

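```bash
cat > vis.py <<'E'
from plant import bot, eyes
import cv2, numpy as np
TOP=dict(square_plinth=(171,272),round_plinth=(453,272),large=(275,282),small=(433,202),roof=(316,188),drum=(203,193),dome=(373,279))
SC=dict(square_plinth=(419,316),round_plinth=(271,163),large=(363,238),small=(235,192),roof=(280,266),drum=(345,328),dome=(312,197))
def ray(n,px):
    p=eyes.camera_params(n); M=p["cam_to_world"]
    d=np.linalg.inv(p["K"])@np.c_[np.reshape(px,(-1,2)),np.ones(len(np.reshape(px,(-1,2))))].T
    return M[:3,3],(M[:3,:3]@d).T
def onplane(n,px,z):
    o,d=ray(n,px); return o+d*((z-o[2])/d[:,2])[:,None]
def tri(pt,ps):
    o1,d1=ray("top",pt);o2,d2=ray("scene",ps);d1=d1[0]/np.linalg.norm(d1);d2=d2[0]/np.linalg.norm(d2)
    s,t=np.linalg.lstsq(np.c_[d1,-d2],o2-o1,rcond=None)[0]
    a,b=o1+s*d1,o2+t*d2
    return (a+b)/2,np.linalg.norm(a-b)
def region(im,seed,tol):
    "flood-filled face of uniform colour (Lab) around the seed, holes filled"
    lab=cv2.cvtColor(im,cv2.COLOR_RGB2LAB)
    ref=np.median(lab[seed[1]-2:seed[1]+3,seed[0]-2:seed[0]+3].reshape(-1,3),0)
    m=(np.abs(lab-ref)<tol).all(2).astype(np.uint8)
    k,l=cv2.connectedComponents(m,connectivity=4)
    m=(l==l[seed[1],seed[0]]).astype(np.uint8)
    cs,_=cv2.findContours(m,cv2.RETR_EXTERNAL,cv2.CHAIN_APPROX_NONE)
    return max(cs,key=cv2.contourArea),ref
E
python3 - <<'E'
from vis import *
I={n:cv2.cvtColor(cv2.imread(f"pics/{n}0.png"),cv2.COLOR_BGR2RGB) for n in("scene","top")}
tol=dict(square_plinth=(30,10,18),round_plinth=(30,10,18),large=(16,8,10),small=(16,8,10),roof=(60,18,18),drum=(16,8,10),dome=(60,18,18))
tiles=[]
for n,S in(("top",TOP),("scene",SC)):
    for k,s in S.items():
        sd=(s[0]-9,s[1]) if k in("dome","roof") else s
        c,ref=region(I[n],sd,np.array(tol[k])); M=cv2.moments(c)
        print(n,k,ref,np.round([M['m10']/M['m00'],M['m01']/M['m00']],2),M['m00'],cv2.minAreaRect(c))
        x,y=s; t=cv2.resize(np.ascontiguousarray(I[n][y-32:y+32,x-32:x+32]),(200,200),interpolation=cv2.INTER_CUBIC)
        t2=t.copy()
        cv2.polylines(t2,[np.int32((c-[x-32,y-32]+.5)*200/64)],True,(0,255,0),1); tiles.append(t2)
tiles+= [tiles[0]*0]*2
for i in range(2):
    cv2.imwrite(f"pics/seg{i}.png",np.vstack([np.hstack(tiles[7*i:7*i+4]),np.hstack(tiles[7*i+4:7*i+7]+[tiles[-1]])])[:,:,::-1])
E
```

```text
top square_plinth [156. 134. 157.] [169.81 271.97] 1991.5 ((169.7548065185547, 271.95428466796875), (45.61327362060547, 46.339210510253906), 86.53176879882812)
top round_plinth [169. 129. 158.] [453.01 271.17] 1546.5 ((453.0, 271.0), (44.0, 44.0), 90.0)
top large [176. 130. 143.] [274.69 281.81] 987.0 ((274.5, 282.0), (32.0, 33.0), 90.0)
top small [175. 130. 143.] [433.09 201.32] 467.0 ((432.9118347167969, 201.35296630859375), (23.283418655395508, 22.070741653442383), 14.03624439239502)
top roof [ 88. 149. 151.] [315.38 188.18] 727.5 ((315.4217529296875, 188.14947509765625), (27.978195190429688, 27.91853904724121), 72.6459732055664)
top drum [176. 130. 143.] [201.79 191.48] 577.5 ((202.0, 191.5), (27.0, 28.0), 90.0)
top dome [ 88. 148. 151.] [372.35 278.57] 787.0 ((372.0, 278.5), (31.0, 32.0), 90.0)
scene square_plinth [190. 138. 166.] [418.81 315.98] 1533.5 ((418.75006103515625, 315.7500305175781), (43.13351058959961, 38.18376159667969), 45.0)
scene round_plinth [202. 135. 167.] [270.95 161.74] 616.0 ((271.0, 162.0), (24.0, 32.0), 90.0)
scene large [216. 132. 145.] [363.55 236.62] 532.0 ((363.65380859375, 236.2307891845703), (23.852108001708984, 26.902956008911133), 56.30992889404297)
scene small [215. 132. 145.] [235.39 191.32] 213.5 ((235.6000213623047, 191.29998779296875), (13.597793579101562, 18.657434463500977), 71.56504821777344)
scene roof [114. 159. 163.] [279.05 265.66] 487.5 ((279.0, 265.5), (23.399999618530273, 24.000003814697266), 36.869895935058594)
scene drum [217. 132. 145.] [344.87 328.95] 467.5 ((344.7500305175781, 328.7500305175781), (24.748737335205078, 24.041629791259766), 45.0)
scene dome [ 94. 155. 158.] [311.4  197.42] 423.5 ((311.0, 197.5), (23.0, 24.0), 90.0)
```

View pics/seg0.png

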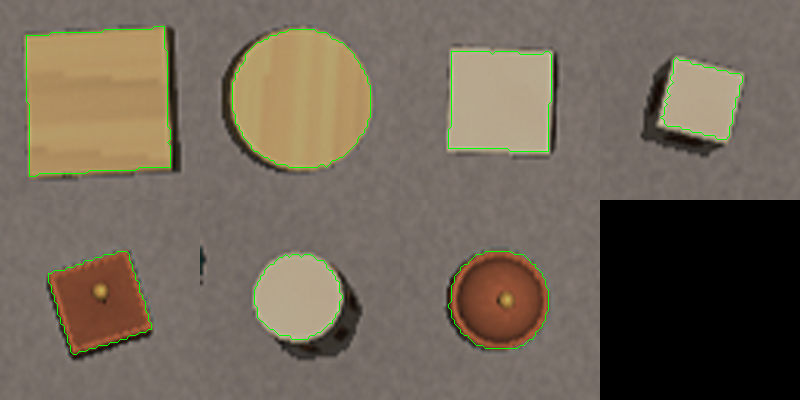

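View pics/seg1.png

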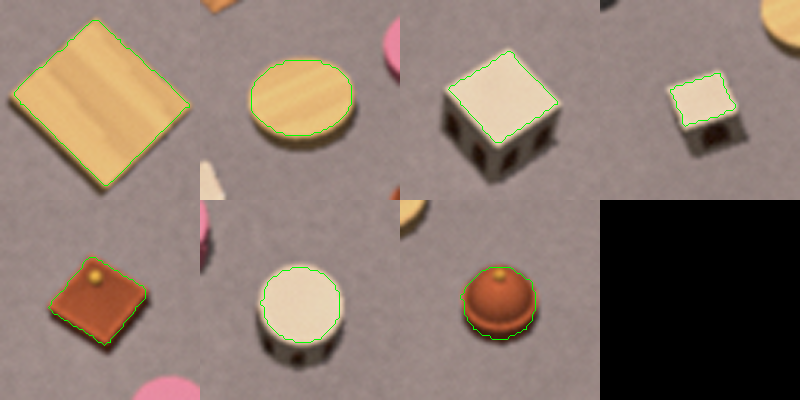

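```bash
cat > meas.py <<'E'
from vis import *
import json
I={n:cv2.cvtColor(cv2.imread(f"pics/{n}0.png"),cv2.COLOR_BGR2RGB) for n in("scene","top")}
def cen(c): M=cv2.moments(c); return np.array([M['m10']/M['m00'],M['m01']/M['m00']])
def ball(im,s):
    x,y=s; lab=cv2.cvtColor(im,cv2.COLOR_RGB2LAB)[y-16:y+16,x-16:x+16].astype(float)
    w=np.clip(lab[...,2]-lab[...,1],10,None)-10  # yellow minus red: brass against terracotta
    w[lab[...,0]<90]=0; k,l,st,ce=cv2.connectedComponentsWithStats((w>3).astype(np.uint8))
    j=min(range(1,k),key=lambda j:np.hypot(*(ce[j]-16))); ys,xs=np.nonzero(l==j)
    return np.average(np.c_[xs,ys],axis=0,weights=w[ys,xs])+[x-16,y-16],len(xs)
tol=dict(square_plinth=(30,10,18),round_plinth=(30,10,18),large=(16,8,10),small=(16,8,10),roof=(60,18,18),drum=(16,8,10),dome=(60,18,18))
out={}
for k in TOP:
    r={}
    for n,S in(("top",TOP),("scene",SC)):
        s=S[k]; sd=(s[0]-9,s[1]) if k in("dome","roof") else s
        r[n]=region(I[n],sd,np.array(tol[k]))[0]
    if k in("dome","roof"):
        bt,nt=ball(I["top"],TOP[k]); bs,ns=ball(I["scene"],(SC[k][0]-(k=="roof"),SC[k][1]-8)); print(k,bt,bs,nt,ns); p,e=tri(bt,bs); z=22
    else: p,e=tri(cen(r["top"]),cen(r["scene"])); z=p[2]
    q=onplane("top",r["top"].reshape(-1,2),z); q2=onplane("scene",r["scene"].reshape(-1,2),z)
    m=cv2.minAreaRect(q[:,:2].astype(np.float32)); m2=cv2.minAreaRect(q2[:,:2].astype(np.float32))
    print(k,"tri",np.round(p,1),"gap",round(e,1),"top rect",np.round(np.hstack(m),1),"scene rect",np.round(np.hstack(m2),1))
    out[k]=[*p,m[2]]
json.dump({k:list(map(float,v)) for k,v in out.items()},open("poses.json","w"))
E
python3 meas.py
```

```text
square_plinth tri [480.9 285.3  19.3] gap 3.1 top rect [482.3 284.2  88.6  88.6   3.5] scene rect [478.7 285.   88.8  89.    3.4]
round_plinth tri [ 482.1 -265.4   22.2] gap 2.6 top rect [ 483.5 -266.4   86.    85.3   89.9] scene rect [ 481.5 -264.1   83.5   85.4   52.2]
large tri [462.1  77.8  61. ] gap 3.1 top rect [462.9  77.   60.8  58.9  89.9] scene rect [460.5  78.3  58.8  59.1  87.7]
small tri [ 615.7 -224.1   43.1] gap 2.6 top rect [ 616.6 -224.8   44.1   43.1   75.7] scene rect [ 614.7 -222.8   42.5   44.    76. ]
roof [315.62025316 184.57594937] [277.99753695 258.0320197 ] 16 21
roof tri [645.8   1.4  55.9] gap 2.1 top rect [646.7   0.7  55.8  55.   17.6] scene rect [645.1   2.5  55.8  55.5  17.9]
drum tri [633.5 218.   51.3] gap 2.4 top rect [634.4 216.8  53.4  52.   90. ] scene rect [632.2 218.1  51.   51.    5.3]
dome [374.70680628 278.4973822 ] [311.33609959 188.31120332] 22 15
dome tri [ 468.2 -108.2   55.9] gap 2.6 top rect [ 469.1 -108.8   62.2   59.9   89.9] scene rect [ 469.4 -106.4   72.    60.4   52.1]
```

```bash
cat > act.py <<'E'
from vis import *
import json
P=json.load(open("poses.json"))
SAFE=230
def rot(a):
    c,s=np.cos(a),np.sin(a); return np.array([[-s,c,0],[c,s,0],[0,0,-1.]]).T.reshape(3,3).T if 0 else np.column_stack([(-s,c,0),(c,s,0),(0,0,-1.)])
def best(cands,xy1,xy2,d):
    "closing angle whose last joint stays nearest mid-range at pick and place"
    f=lambda a:max(abs(bot.inverse_kinematics([*xy,SAFE],rot(b))[5]) if bot.inverse_kinematics([*xy,SAFE],rot(b)) is not None else 9 for xy,b in((xy1,a),(xy2,a+d)))
    return min(cands,key=f)
def pick(xy,a,z,opening):
    "z=None: feel for the bench with the open finger tips and rise a little"
    bot.set_gripper(opening); bot.goto([*xy,SAFE],rot(a))
    if z is None:
        bot.move_straight([*xy,14]); hit=bot.move_straight([*xy,-14],speed=25,stop_force=4)
        z=bot.get_eef_pos()[2]+4; bot.move_straight([*xy,z],speed=30); print("bench felt",hit,"grasp TCP z",round(z,1))
    else: bot.move_straight([*xy,z])
    bot.set_gripper(0); w,f=bot.get_grip_width(),bot.get_grip_force()
    bot.move_straight([*xy,SAFE]); print("width",w,"force",f,"after lift",bot.get_grip_width()); return z
def place(xy,a,z,w):
    bot.goto([*xy,SAFE],rot(a)); bot.move_straight([*xy,z+8])
    hit=bot.move_straight([*xy,z-4],speed=20,stop_force=3); zz=bot.get_eef_pos()[2]
    print("touch",hit,"z err",round(zz-z,1)); bot.set_gripper(w+14)
    bot.move_straight([*xy,zz+60],speed=100); bot.move_straight([*xy,SAFE+30]); print("t",bot.get_t())
E
python3 - <<'E'
from act import *
o,p=P["large"],P["square_plinth"]; oy,py=np.radians(89),np.radians(3.5)
d=(py-oy+np.pi/4)%(np.pi/2)-np.pi/4
a=best([oy+k*np.pi/2 for k in range(-2,2)],o[:2],p[:2],d); print(np.degrees([a,d]))
z=pick(o[:2],a,18,82)
place(p[:2],a+d,z+p[2],62)
for n in("scene","top"): cv2.imwrite(f"pics/{n}1.png",eyes.read_camera(n)[:,:,::-1])
im=[cv2.imread("pics/top1.png")[170:370,90:390],cv2.imread("pics/scene1.png")[200:400,290:540]]
cv2.imwrite("pics/m1.png",np.hstack(im))
E
```

```text
[-1.   4.5]
width 61.378165719276055 force 66.2258791923523 after lift 61.089830900254675
touch True z err 1.7
t 10.6583
```

View pics/m1.png

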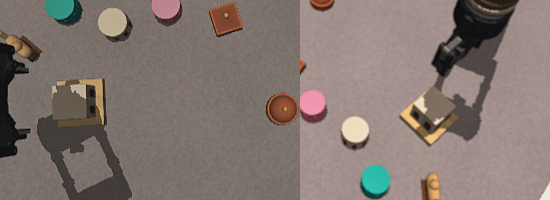

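```bash
cat >> act.py <<'E'
def proj(n,p):
    c=eyes.camera_params(n); q=np.linalg.inv(c["cam_to_world"])@[*p,1]; q=c["K"]@q[:3]; return q[:2]/q[2]
def look(p,tag,tol=(22,8,10)):
    r={}
    for n in("top","scene"):
        im=eyes.read_camera(n); cv2.imwrite(f"pics/{n}{tag}.png",im[:,:,::-1])
        r[n]=region(im,np.int32(np.round(proj(n,p))),np.array(tol))[0]
    c=[np.array([m['m10'],m['m01']])/m['m00'] for m in(cv2.moments(r[n]) for n in("top","scene"))]
    q,e=tri(*c); m=cv2.minAreaRect(onplane("top",r["top"].reshape(-1,2),q[2])[:,:2].astype(np.float32))
    m2=cv2.minAreaRect(onplane("scene",r["scene"].reshape(-1,2),q[2])[:,:2].astype(np.float32))
    print(tag,"top face",np.round(q,1),"gap",round(e,1),np.round(np.hstack(m),1),np.round(np.hstack(m2),1)); return q
E
python3 - <<'E'
from act import *
o,p=P["small"],P["square_plinth"]
bot.goto([*o[:2],SAFE],rot(np.radians(-14)))
look([*p[:2],80],"2")
E
```

```text
2 top face [481.9 285.2  81.1] gap 2.9 [483.1 284.2  60.6  60.2   3.6] [480.2 285.6  60.1  60.8   2.6]
```

```bash
python3 - <<'E'
from act import *
o,p,r=P["small"],P["square_plinth"],P["roof"]; oy,py=np.radians(75.8),np.radians(3.5)
d=(py-oy+np.pi/4)%(np.pi/2)-np.pi/4
a=best([oy+k*np.pi/2 for k in range(-2,2)],o[:2],p[:2],d); print(np.degrees([a,d]))
z=pick(o[:2],a,6,70)
place([481.4,285.3],a+d,z+80.5,46)
bot.goto([*r[:2],SAFE],rot(np.radians(17.7)))
look([*p[:2],121],"3")
print(bot.get_t())
E
```

```text
[-14.2  17.7]
width 45.143087516975626 force 62.82342553138733 after lift 44.72698722960335
touch True z err 0.7
t 22.2333
3 top face [479.2 280.4 109.6] gap 9.1 [482.4 277.6  58.4  64.3   3.5] [474.9 282.6  44.9  45.4   3.1]
23.5833
```

```bash
python3 - <<'E'
from act import *
im=[]
for n in("top","scene"):
    I=cv2.imread(f"pics/{n}3.png"); x,y=np.int32(proj(n,(481,285,100)))
    c=region(np.ascontiguousarray(I[:,:,::-1]),np.int32(np.round(proj(n,(481,285,121)))),np.array((9,6,8)))[0]
    q=onplane(n,c.reshape(-1,2),121)[:,:2].astype(np.float32); print(n,np.round(np.hstack(cv2.minAreaRect(q)),1))
    im.append(cv2.resize(I[y-40:y+40,x-40:x+40],(400,400),interpolation=cv2.INTER_CUBIC))
cv2.imwrite("pics/m3.png",np.hstack(im))
E
```

```text
top [486.3 273.5  49.2  62.    3.1]
scene [480.6 285.3  42.4  43.4   3.1]
```

View pics/m3.png

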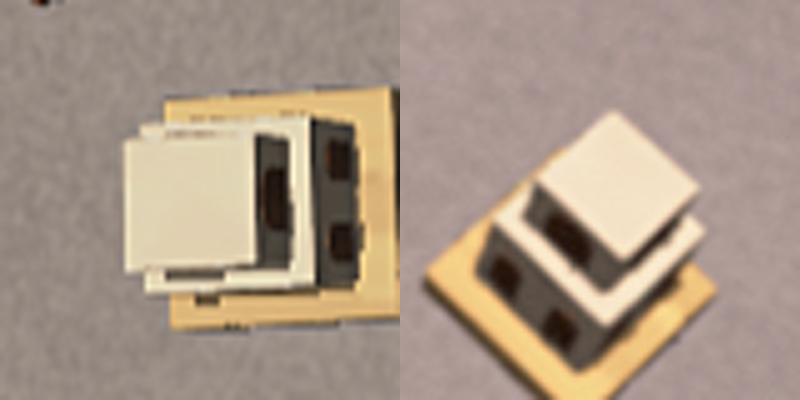

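The small storey stands centred and square on the large one: its scene-view top at z=121 lies at (480.6, 285.3), against (480.2, 285.6) for the storey below. Next is the roof.

```bash
python3 - <<'E'
from act import *
o,p=P["roof"],P["square_plinth"]; oy,py=np.radians(17.7),np.radians(3.5)
d=py-oy; a=best([oy,oy-np.pi,oy+np.pi],o[:2],p[:2],d); print(np.degrees([a,d]))
z=pick(o[:2],a,None,70)
place([481.4,285.3],a+d,z+120.5,54)
o=P["drum"]; bot.goto([*P["dome"][:2],SAFE],rot(0))
im=[]
for n in("top","scene"):
    I=eyes.read_camera(n)[:,:,::-1]; cv2.imwrite(f"pics/{n}4.png",I); x,y=np.int32(proj(n,(481,285,130)))
    im.append(cv2.resize(I[y-40:y+40,x-40:x+40],(400,400),interpolation=cv2.INTER_CUBIC))
cv2.imwrite("pics/m4.png",np.hstack(im)); print(bot.get_t())
E
```

```text
[ 17.7 -14.2]
bench felt True grasp TCP z -3.6
width 59.88650044632319 force 62.53706216812134 after lift 59.198597273546454
touch True z err 0.9
t 33.0667
34.6333
```

View pics/m4.png

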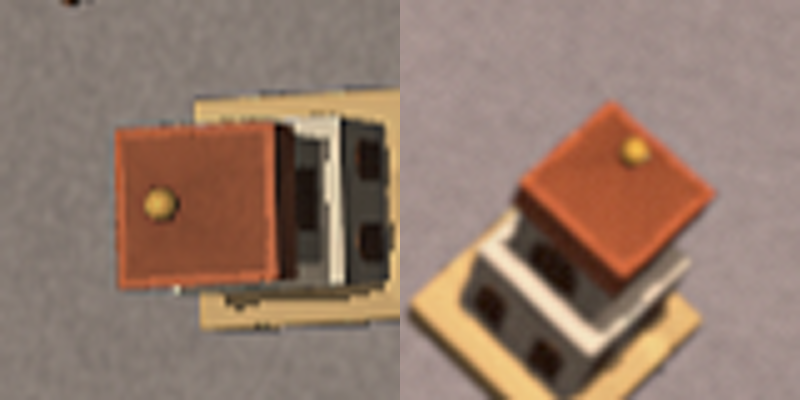

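```bash
python3 - <<'E'
import cv2,numpy as np
from vis import *
from act import proj
src=open("meas.py").read(); exec(src[src.index("def ball"):src.index("tol=")])
B={}
for n in("top","scene"):
    im=cv2.cvtColor(cv2.imread(f"pics/{n}4.png"),cv2.COLOR_BGR2RGB)
    B[n]=ball(im,np.int32(np.round(proj(n,(481,285,175)))))[0]
    c=region(im,np.int32(np.round(proj(n,(466,270,150)))),np.array((30,18,18)))[0]
    print(n,B[n],np.round(np.hstack(cv2.minAreaRect(onplane(n,c.reshape(-1,2),142)[:,:2].astype(np.float32))),1))
print(tri(B["top"],B["scene"]))
E
```

```text
top [139.23361345 271.28907563] [480.8 283.9  55.4  51.8   1.9]
scene [434.59964727 283.58201058] [479.8 285.8  53.7  54.3   3. ]
(array([480.37844536, 284.4524553 , 174.26050511]), np.float64(2.2725765161090843))
```

The roof is level, square and within about 1.5 mm of centre. Now the turret.

```bash
python3 - <<'E'
from act import *
o,p=P["drum"],P["round_plinth"]
pr=[482.0,-265.4]
a,b=min(((a,b) for a in(-np.pi,-.3,0,.3,np.pi) for b in np.radians(range(-180,180,30))),key=lambda t:sum(abs(bot.inverse_kinematics([*xy,SAFE],rot(y))[5]) if bot.inverse_kinematics([*xy,SAFE],rot(y)) is not None else 9 for xy,y in((o[:2],t[0]),(pr,t[1]))))
print(np.degrees([a,b]))
bot.move_straight([*P["dome"][:2],SAFE+40])
z=pick(o[:2],a,12,78)
place(pr,b,z+21,56)
bot.goto([*P["dome"][:2],SAFE],rot(b))
look([*pr,71],"5")
im=[]
for n in("top","scene"):
    I=cv2.imread(f"pics/{n}5.png"); x,y=np.int32(proj(n,(*pr,50)))
    im.append(cv2.resize(I[y-40:y+40,x-40:x+40],(400,400),interpolation=cv2.INTER_CUBIC))
cv2.imwrite("pics/m5.png",np.hstack(im)); print(bot.get_t())
E
```

```text
[ 17.18873385 -30.        ]
width 54.87554207356778 force 63.911919593811035 after lift 54.62382473743064
touch True z err 0.3
t 46.25
5 top face [ 456.7 -333.3    3.5] gap 27.4 [ 467.2 -345.4  224.8  116.6   72. ] [ 450.7 -320.2   51.7   55.3   52.2]
47.0333
```

View pics/m5.png

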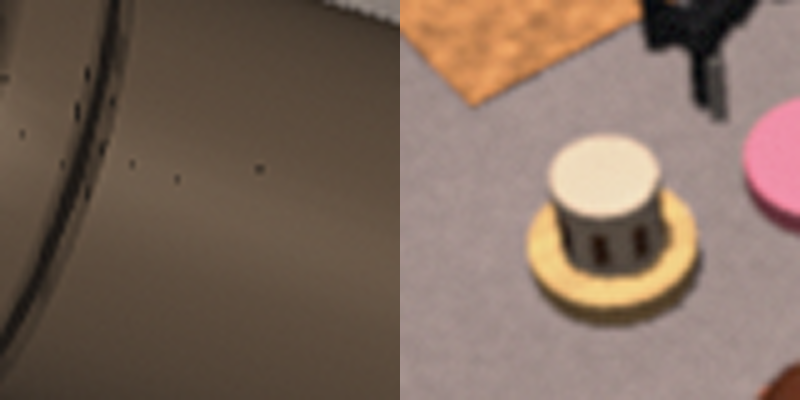

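```bash
python3 - <<'E'
from act import *
print(bot.get_eef_pos(),bot.get_joint_pos())
im=cv2.cvtColor(cv2.imread("pics/scene5.png"),cv2.COLOR_BGR2RGB)
c=region(im,np.int32(np.round(proj("scene",(482,-265,71)))),np.array((22,8,10)))[0]
m=cv2.moments(c);print(onplane("scene",[m['m10']/m['m00'],m['m01']/m['m00']],71.5),cv2.minAreaRect(onplane("scene",c.reshape(-1,2),71.5)[:,:2].astype(np.float32)))
E
```

```text
[ 469.14303687 -109.75756365  230.61249108] [-3.19766863e-01  2.80709439e-02  1.96292581e+00 -7.63233932e-04
  1.14879019e+00  2.05334002e-01]
[[ 481.37709265 -264.38271341   71.5       ]] ((482.345458984375, -264.2281494140625), (47.935325622558594, 51.280067443847656), 52.20871353149414)
```

The drum is centred on its plinth (scene view: 481.4, -264.4 against 481.5, -264.1). The dome is last.

```bash
python3 - <<'E'
from act import *
o=P["dome"]; b=np.radians(-30); pr=[482.0,-265.4]
z=pick(o[:2],b,None,78)
place(pr,b,z+71,62)
bot.goto([450,60,300],rot(0))
im=[]
for n in("top","scene"):
    I=eyes.read_camera(n)[:,:,::-1]; cv2.imwrite(f"pics/{n}6.png",I)
    for q in((*pr,60),(481,285,100)):
        x,y=np.int32(proj(n,q)); im.append(cv2.resize(I[y-40:y+40,x-40:x+40],(300,300),interpolation=cv2.INTER_CUBIC))
cv2.imwrite("pics/m6.png",np.vstack([np.hstack(im[:2]),np.hstack(im[2:])])); print(bot.get_t())
src=open("meas.py").read(); exec(src[src.index("def ball"):src.index("tol=")])
try: print(tri(*[ball(cv2.cvtColor(cv2.imread(f"pics/{n}6.png"),cv2.COLOR_BGR2RGB),np.int32(np.round(proj(n,(*pr,125)))))[0] for n in("top","scene")]))
except Exception as e: print(e)
E
```

```text
bench felt True grasp TCP z -6.3
width 60.25690630517986 force 69.36943818978762 after lift 59.69268088703247
touch True z err 0.2
t 56.7917
58.1417
(array([ 482.07379963, -264.78911624,  126.03718356]), np.float64(2.173853106774829))
```

View pics/m6.png

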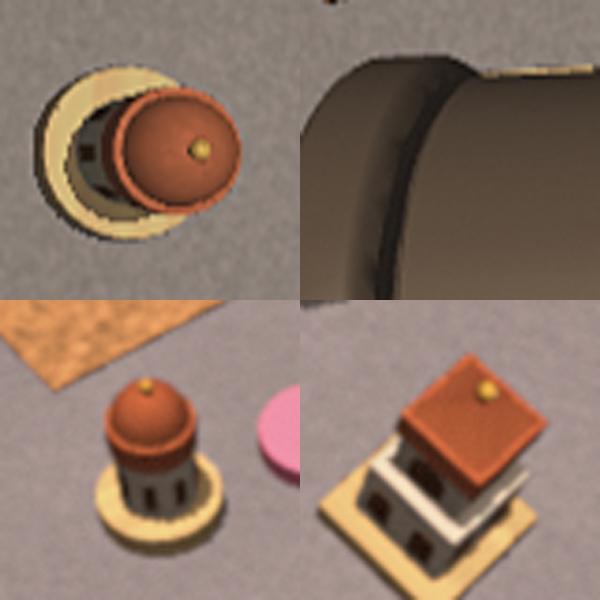

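Both buildings stand. The dome's ball is at (482.1, -264.8, 126), so it is centred and seated.

```bash
python3 -c "
from plant import bot
print(bot.job_done())"
```

```text
the job is handed in; nothing more can be done
None
```

I built the tower and then the turret in the set order and handed the job in at about 58 s; my camera checks put every piece within about 2 mm of centre, but the hand-in call returned no verdict.

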